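# Find the rocking lid in the tool chest and hold it home

### The arm

A 6-joint arm with a two-finger parallel gripper is mounted at the origin on the work surface. World frame = base frame: x ahead of the robot, y to its left, z up, the work surface at z = 0. Lengths are in m, angles in rad, forces in N, time in s.
With the tool pointing down it reaches from about 0.425 to 0.925 m from the base axis. Payload 12.5 kg.
Tool frame: the origin (TCP) lies on the centre line of the jaws, within the pads' length; the fingertips stand 14 mm ahead of it and the grasp point (between the pads) lies 5 mm behind it; x points along the fingers, y is the direction in which the jaws open and shut, and the axes are right-handed (so a half turn about x gives the same grasp; the last joint's range is limited). The gripper opens to 85 mm and grips with 20 to 120 N. Pads are 22 mm wide; open, the fingers measure 114 mm over their backs; the gripper's body (76 mm by 85 mm) begins 54 mm behind the grasp point. The pads swing forward as they close: fully open they stand 13 mm farther back than shut.
Start: joints at [-1.307, 0.491, 1.559, -0, 1.092, -0.106], TCP at [0.226, -0.583, 0.245] pointing down, gripper open.
Joint ranges: [-3.1, 3.1], [-0.84, 2.19], [0.05, 2.79], [-1.13, 4.28], [0.06, 2.93], [-2.69, 2.69]. Speed limits (rad/s): [2.22, 2.22, 2.79, 3.14, 3.14, 3.14].

### API

Orientations are given as a rotation vector (axis times angle).
In Python, from workcell import robot gives the robot as it stands. The module is installed in compiled form; this text tells all that it offers.
- The arm moves only by the tool apply_moves, never from a script. Its argument "rows" is a list of rows, each a list of 7 numbers: the shift along the tool's x, y, z in cm, then the turn, a rotation vector about the tool's x, y, z in degrees, then the opening, from -1 (shut) to 1 (fully open). In form: [[tx, ty, tz, ax, ay, az, claw], ...]. A call has 1 to 20 rows; each row shifts and turns the pose as measured when the row begins, along the tool's axes as they then stand; what a row does not reach is not made up. A row lasts 1/8 s, in which the tool goes at most 62.5 mm and 10.7 degrees, less where a joint would pass 70% of its speed; a pose out of reach is approached as far as the arm can. A call is refused whole if a number of a shift passes 6.25 or a number of a turn 10.7, either way. A call with a gripper value outside its range is refused whole. The fingers move at their own pace and stop on an object; "force" is the grip in N (left out, the last holds). Time passes only in rows, so rows that do not move let the fingers close. It gives the time, the measured TCP pose, the force and the opening at its end, in the units of the state.
- robot.get_state(): the state, without advancing time (a new reading comes with each control period).
- robot.camera(name): name is "scene" or "top" or "wrist"; returns (picture, depth): 384x512x3 uint8, red, green, blue; 384x512 float32, m along the optical axis (not along the pixel's ray), 0 where there is no reading.
- robot.camera_params(name): a dict with "mtx" (3x3 intrinsics, pixels), "k1" (the pictures are not rectified: a ray, as slopes to the right and down, at radius r is drawn at 1 + k1 r^2 times it, then the intrinsics apply), "extrinsics" (4x4, takes a point from camera to world coordinates). Camera axes: x right, y down, z forward; pixel columns grow to the right and rows downward; lengths in m; the calibration is good to about 2 mm. A picture is of the moment at which its call begins: read the wrist's pose just before it. camera_params takes no time and is no camera call; for the wrist camera it gives the pose at the moment of the call.
- robot.finish_job(): hands the job in, once; it reports no verdict.
Trained networks look in the newest picture that a camera, given by its name, has taken for a name from the list of things; names that differ only in an ending like _2 or _b are one class to them, and where a whole thing is asked for, a point or a joint stands for the part that bears it (a point fixed in the world has none). Each returns a list of dicts, best first, with "p" (0 to 1); they miss things now and then, are a little off and sometimes report something else, mostly with a low value. They report only what shows in the picture. A call takes as long as a camera call. They do not tell look-alikes from the thing itself.
- robot.look_for(camera, query): "xyz" ([x, y, z] in m, in world coordinates, good to about 4 mm: the middle of the surface that is visible of it).
- robot.trace(camera, query): "mask" (384x512 bool, what is visible of it).
The state is a dict: "t": time; "joints": joint angles; "joint_velocities": joint speeds; "joint_torque": joint torques, N m; "tcp_pos": TCP position; "eef_rot": TCP orientation; "wrist_force": force on the tool from outside, world axes, zero at the start; "moment": the same for the moment, N m; "width": finger opening in m.
Only numpy, scipy, OpenCV 4.12 (cv2) and the standard library are available. Lean on these libraries where they do the work, as an engineer would, in place of code of your own. Each camera call takes 0.05 s, during which the arm holds its last target.

### The job

One of the four rosewood lids in the open tool chest is not seated and rocks on its freshly glued peg: with the fingertips, press on the ends of the lids to find which one rocks under the finger. Then press that lid down at its middle until it is fully home and level, and finish while still holding it pressed down with the fingertips, so that the glue can grip. Do not lift any lid or press brutally hard, and leave the tools, the shims and the glue pot where they are.

Things in the scene. Friction and masses are not known exactly. Their poses are not given: they have to be found in the camera images.
- lid_a (a point): One of four identical loose dark-rosewood lids, brass inlay line and dot, in a row in the open chest: 100 mm long (x axis) by 60 mm wide (y), plate 10 mm thick with a 10 mm skirt below, 0.11 to 0.23 kg. The point is the middle of its top face, 69 to 75 mm above the work surface; z is up, square to the lid. The lids stand unevenly, so height does not tell which is loose.
- lid_b (a point): One of four identical loose dark-rosewood lids, brass inlay line and dot, in a row in the open chest: 100 mm long (x axis) by 60 mm wide (y), plate 10 mm thick with a 10 mm skirt below, 0.11 to 0.23 kg. The point is the middle of its top face, 69 to 75 mm above the work surface; z is up, square to the lid. The lids stand unevenly, so height does not tell which is loose.
- lid_c (a point): One of four identical loose dark-rosewood lids, brass inlay line and dot, in a row in the open chest: 100 mm long (x axis) by 60 mm wide (y), plate 10 mm thick with a 10 mm skirt below, 0.11 to 0.23 kg. The point is the middle of its top face, 69 to 75 mm above the work surface; z is up, square to the lid. The lids stand unevenly, so height does not tell which is loose.
- lid_d (a point): One of four identical loose dark-rosewood lids, brass inlay line and dot, in a row in the open chest: 100 mm long (x axis) by 60 mm wide (y), plate 10 mm thick with a 10 mm skirt below, 0.11 to 0.23 kg. The point is the middle of its top face, 69 to 75 mm above the work surface; z is up, square to the lid. The lids stand unevenly, so height does not tell which is loose.
- lid_a_body: The whole lid whose top middle is point lid_a; origin 10 mm below that point, same axes. Of all four lids: A seated lid lies firm on ledges under both ends and does not give.
- lid_b_body: The whole lid whose top middle is point lid_b; origin 10 mm below that point, same axes. Of all four lids: The unseated lid rests level on a peg under its middle, 28 mm long along x, that stands 5 mm too high.
- lid_c_body: The whole lid whose top middle is point lid_c; origin 10 mm below that point, same axes. Of all four lids: Pressed lightly (about 1 N) within 20 mm of either end, the unseated lid tips about 0.17 rad until that end meets its ledge some 5 mm down; released, it falls back level.
- lid_d_body: The whole lid whose top middle is point lid_d; origin 10 mm below that point, same axes. Of all four lids: Pressed at its middle with some 7 to 10 N, the unseated lid's peg sinks 5 mm against friction; the lid then lies on both ledges and stays there.
- chest: Varnished deodar chest, fixed: box 220 mm (x) by 520 mm (y), walls 60 mm high, origin under its middle at the work surface. Its own lid lies folded flat on the step beyond the +x side, rims 30 mm high. The four rosewood lids stand at about y = -205, -125, -45 and +35 mm in its frame, x within 20 mm of 0, their long axes along its x.
- hammer: Brass tuning hammer with a dark wooden handle, 190 mm, lying on the folded-back chest lid; not to be moved.
- drill: Red-handled hand drill, 240 mm long, 55 mm high, lying on the folded-back chest lid; not to be moved.
- burnisher: Polished grey-green stone burnisher, 85 x 40 x 18 mm, in the tool bay at the chest's +y end; not to be moved.
- shim_a: Rosewood shim, 110 x 18 x 10 mm, lying in the tool bay at the chest's +y end; not to be moved.
- shim_b: Rosewood shim, 110 x 18 x 10 mm, lying in the tool bay at the chest's +y end; not to be moved.
- glue_pot: Glue jar with a white cap, 64 mm wide, 85 mm high, standing on the step on the -y side of the chest; origin under its middle; not to be moved.
Not all that is in view belongs to the job. Leave any pink or red look-alike of the lid_c_body alone.

How it is judged:
By the outcome, as a careful person would: the job done as asked, in the order asked, and still so for the second after the job is handed in, while the arm keeps its last pose, push and grip.
It also fails if it takes over 48 s, if anything falls off the work surface, if the arm or the gripper's body presses on something with over 40 N, if the wrist force passes 120 N, or if a joint passes its speed limit or range.

## Working session

There is one attempt and no reset: what is moved stays moved. The work goes in short steps, Python scripts to look and compute and a tool call to move; the robot and the scene stay as the last step left them, time stands still between calls to the robot, and variables do not carry over. Pictures are saved under pics/ and viewed, and the job is handed in when it is done.

Besides the shell and the picture viewer there is one more tool, called after "Emit:" as a command line: name --pt "numbers of a row" for each row, then --argument value for the rest. apply_moves: Moves the arm, as the interface text tells. Its arguments: {"type":"object","properties":{"rows":{"type":"array"},"force":{"type":"number"}},"required":["rows"]}

```bash
mkdir -p pics; cat > h.py <<'E'
import numpy as np, cv2
from workcell import robot
def save(n,f):
    p,d=robot.camera(n); cv2.imwrite('pics/'+f,p[:,:,::-1]); np.save('pics/'+f+'.npy',d); return p,d
def world(n,uv,z,P=None):
    P=P or robot.camera_params(n); K=np.array(P['mtx']);E=np.array(P['extrinsics'])
    k=np.array([P['k1'],0,0,0,0],float)
    a=cv2.undistortPoints(np.array([[uv]],float),K,k)[0,0]
    return (E@np.array([a[0]*z,a[1]*z,z,1]))[:3]
E
python3 - <<'E'
from h import *
s=robot.get_state();print(s)
save('top','t0.png');
for q in ['lid_a_body','lid_a','glue_pot','chest']:
    for r in robot.look_for('top',q): print(q,np.round(r['xyz'],3),round(r['p'],2))
save('scene','s0.png')
for q in ['lid_a_body','lid_a']:
    for r in robot.look_for('scene',q): print(q,np.round(r['xyz'],3),round(r['p'],2))
print(robot.get_state()['t'])
E
```

```text
{'t': 0.0, 'joints': array([-1.30657863e+00,  4.91569883e-01,  1.55944500e+00,  2.67460353e-05,
        1.09169628e+00, -1.05588256e-01]), 'joint_velocities': array([ 0.00032289, -0.0009951 ,  0.00076788,  0.00077549, -0.0007336 ,
        0.00075527]), 'joint_torque': array([ 2.87269802e-03, -6.18444228e+01, -2.61589998e+01, -5.90541777e-05,
        4.04685183e-03, -4.00677754e-05]), 'tcp_pos': array([ 0.22587589, -0.58253559,  0.24472285]), 'eef_rot': array([ 2.01987599,  0.37894358, -2.0200095 ]), 'wrist_force': array([-0.94430784,  0.70744941, -0.0700285 ]), 'moment': array([-0.00253728,  0.01973489,  0.01625172]), 'width': 0.08560675299576154}
lid_a_body [ 0.613 -0.115  0.067] 0.81
lid_a_body [0.576 0.034 0.079] 0.7
lid_a [ 0.619 -0.113  0.068] 0.91
lid_a [ 0.72  -0.364  0.02 ] 0.89
lid_a [ 0.571 -0.306  0.018] 0.86
lid_a [ 0.587 -0.039  0.075] 0.67
lid_a [0.578 0.034 0.068] 0.63
lid_a [0.567 0.118 0.068] 0.61
glue_pot [ 0.481 -0.467  0.087] 0.67
glue_pot [0.568 0.242 0.03 ] 0.65
chest [0.696 0.118 0.01 ] 0.63
lid_a_body [ 0.62  -0.115  0.072] 0.67
lid_a [ 0.589 -0.037  0.074] 0.98
lid_a [0.571 0.124 0.071] 0.97
lid_a [ 0.622 -0.108  0.074] 0.85
lid_a [0.58  0.038 0.071] 0.76
lid_a [ 0.579 -0.296  0.023] 0.63
lid_a [ 0.724 -0.36   0.017] 0.56
0.4
```

View pics/t0.png

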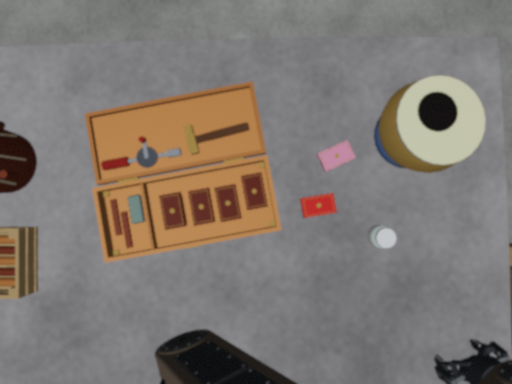

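View pics/s0.png

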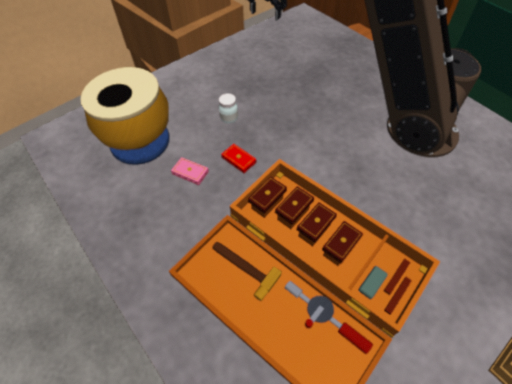

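The top view shows four dark lids in the chest at pixels (173,210), (202,206), (228,203) and (254,191). The pink (337,155) and red (319,205) plates on the table are look-alikes, so I'll leave them alone. Next I'll measure the lids.

```bash
python3 - <<'E'
from h import *
for n,f in (('top','t0.png'),('scene','s0.png')):
    im=cv2.imread('pics/'+f); d=np.load('pics/'+f+'.npy')
    P=robot.camera_params(n);K=np.array(P['mtx']);E=np.array(P['extrinsics'])
    v,u=np.mgrid[:384,:512]
    a=cv2.undistortPoints(np.stack([u.ravel(),v.ravel()],1).astype(float)[:,None],K,np.array([P['k1'],0,0,0.]))[:,0]
    z=d.ravel(); W=(np.c_[a*z[:,None],z,np.ones_like(z)]@E.T)[:,:3]
    W=W.reshape(384,512,3)
    dark=(im[:,:,2]<130)
    m=(W[...,2]>.058)&(W[...,2]<.09)&(W[...,0]>.5)&(W[...,0]<.72)&(W[...,1]>-.2)&(W[...,1]<.2)&(d>0)&dark
    # walls excluded by colour
    n_,L,st,_=cv2.connectedComponentsWithStats(m.astype(np.uint8))
    for i in range(1,n_):
        if st[i,4]<60: continue
        q=W[L==i]; c,s,ang=cv2.minAreaRect((q[:,:2]*1000).astype(np.float32))
        print(n,np.round(c,1),np.round(s,1),round(ang,1),'z',np.round(np.percentile(q[:,2],[10,50,90])*1000,1),np.round(np.median(np.argwhere(L==i),0)), np.round(np.mean(q[:,:2],0)*1000,1))
im=cv2.imread('pics/t0.png')[140:270,80:290];cv2.imwrite('pics/t0c.png',cv2.resize(im,None,fx=3.5,fy=3.5,interpolation=2))
im=cv2.imread('pics/s0.png')[150:350,160:450];cv2.imwrite('pics/s0c.png',cv2.resize(im,None,fx=2.7,fy=2.7,interpolation=2))
E
```

```text
top [ 617.9 -115.2] [96.1 55.1] 9.8 z [69.1 71.4 73.9] [191. 254.] [ 617.7 -115.5]
top [585.5 -41. ] [95.9 57. ] 10.4 z [72.4 74.6 77. ] [202. 228.] [585.3 -41.4]
top [576.2  35.2] [95.9 56.7] 9.7 z [70.6 73.2 75.4] [206. 202.] [576.2  34.1]
top [565.  119.2] [95.9 57.4] 9.9 z [67.7 70.3 72.7] [210. 173.] [565.3 117.7]
scene [ 614.8 -113.2] [101.2  61.3] 10.7 z [67.6 71.4 73.3] [194. 267.] [ 618.6 -110.8]
scene [583.3 -37.3] [99.5 59.5] 10.0 z [68.6 74.4 76.4] [205. 294.] [587.  -34.5]
scene [573.7  38.8] [99.4 59.4] 9.7 z [69.7 72.9 74.9] [222. 316.] [578.2  41. ]
scene [563.3 123.2] [100.5  60.1] 9.1 z [67.9 70.2 72.2] [242. 342.] [567.1 123.8]
```

View pics/t0c.png

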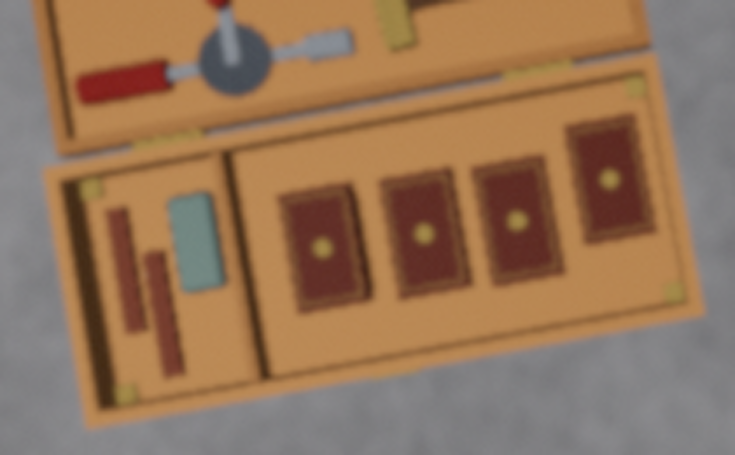

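View pics/s0c.png

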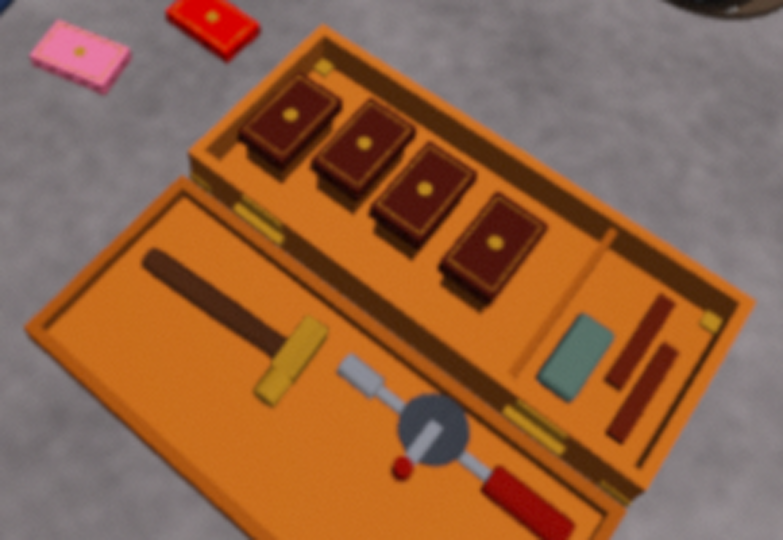

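```bash
cat >> h.py <<'E'
from scipy.spatial.transform import Rotation as R
C={'A':(.6165,-.114),'B':(.5845,-.039),'C':(.575,.037),'D':(.564,.121)}
yaw=np.deg2rad(9.9); ex=np.array([np.cos(yaw),np.sin(yaw),0])
def pt(l,x): return np.array([*C[l],0])+x*ex
def delta(p):
    s=robot.get_state(); r=R.from_rotvec(s['eef_rot']); 
    cands=[]
    for sg in (1,-1):
        zt=sg*ex; xt=np.array([0,0,-1.]); yt=np.cross(zt,xt)
        cands.append((r.inv()*R.from_matrix(np.c_[xt,yt,zt])).as_rotvec(degrees=True))
    print('t',round(s['t'],2),'tcp',np.round(s['tcp_pos']*1000,1),'F',np.round(s['wrist_force'],2),'M',np.round(s['moment'],2),'w',round(s['width'],3))
    print('axes',np.round(r.as_matrix(),3).tolist())
    print('shift cm',np.round(r.inv().apply(p-s['tcp_pos'])*100,2),'turn',[np.round(c,2) for c in cands],'j',np.round(s['joints'],2))
E
python3 -c "
from h import *
p=pt('A',-.038);p[2]=.12;print(p);delta(p)"
```

```text
[ 0.57906585 -0.12053331  0.12      ]
t 0.4 tcp [ 225.9 -582.7  245.3] F [-1.7  -0.13  0.64] M [-0.01 -0.01 -0.04] w 0.085
axes [[-0.0, 0.361, -0.932], [0.0, -0.932, -0.361], [-1.0, -0.0, -0.0]]
shift cm [ 12.53 -30.33 -49.63] turn [array([-1.6871e+02, -1.0000e-02, -0.0000e+00]), array([11.29, -0.  ,  0.  ])] j [-1.31  0.49  1.56  0.    1.09 -0.11]
```

Emit:
apply_moves --pt "0 0 0 5.7 0 0 -1" --pt "0 0 0 5.6 0 0 -1" --force 20

```text
t: 0.65
tcp_pos: [0.2259, -0.5827, 0.2452]
eef_rot: [2.134, 0.179, -2.134]
wrist_force: [0.5, -0.5, -0.2]
width: 0.0517
```

```bash
python3 -c "
from h import *
p=pt('A',-.038);p[2]=.12;print(p);delta(p)"
```

```text
[ 0.57906585 -0.12053331  0.12      ]
t 0.65 tcp [ 225.9 -582.7  245.2] F [ 0.54 -0.55 -0.24] M [0.03 0.   0.04] w 0.052
axes [[-0.0, 0.167, -0.986], [0.0, -0.986, -0.167], [-1.0, -0.0, 0.0]]
shift cm [ 12.52 -39.68 -42.53] turn [array([ 1.7969e+02,  2.0000e-02, -0.0000e+00]), array([-0.31,  0.  ,  0.01])] j [-1.31  0.49  1.56 -0.    1.09  0.1 ]
```

Emit:
apply_moves --pt "0.5 -2.6 -2.8 0 0 0 -1" --pt "0.5 -2.6 -2.8 0 0 0 -1" --pt "0.5 -2.6 -2.8 0 0 0 -1" --pt "0.5 -2.6 -2.8 0 0 0 -1" --pt "0.5 -2.6 -2.8 0 0 0 -1" --pt "0.5 -2.6 -2.8 0 0 0 -1" --pt "0.5 -2.6 -2.8 0 0 0 -1" --pt "0.5 -2.6 -2.8 0 0 0 -1" --pt "0.5 -2.6 -2.8 0 0 0 -1" --pt "0.5 -2.6 -2.8 0 0 0 -1" --pt "0.5 -2.6 -2.8 0 0 0 -1" --pt "0.5 -2.6 -2.8 0 0 0 -1" --pt "0.5 -2.6 -2.8 0 0 0 -1" --pt "0.5 -2.6 -2.8 0 0 0 -1" --pt "0.5 -2.6 -2.8 0 0 0 -1"

```text
t: 2.52
tcp_pos: [0.5864, -0.1171, 0.1687]
eef_rot: [2.139, 0.169, -2.133]
wrist_force: [-0.3, -0.3, 0.7]
width: 0.0001
```

```bash
python3 -c "
from h import *
p=pt('A',-.038);p[2]=.1;print(p);delta(p)"
```

```text
[ 0.57906585 -0.12053331  0.1       ]
t 2.52 tcp [ 586.4 -117.1  168.7] F [-0.27 -0.32  0.65] M [-0.02  0.    0.04] w 0.0
axes [[0.003, 0.16, -0.987], [-0.003, -0.987, -0.16], [-1.0, 0.004, -0.003]]
shift cm [6.87 0.19 0.79] turn [array([179.33,  -0.32,   0.22]), array([-0.67, -0.14, -0.21])] j [-0.31  0.54  1.71 -0.    0.89  1.1 ]
```

Emit:
apply_moves --pt "2.5 0.1 0.3 -0.6 -0.1 -0.2 -1" --pt "2.5 0.1 0.3 0 0 0 -1" --pt "1.8 0 0.2 0 0 0 -1" --pt "0 0 0 0 0 0 -1"

```text
t: 3.02
tcp_pos: [0.5806, -0.1177, 0.0986]
eef_rot: [2.131, 0.188, -2.127]
wrist_force: [0.1, 0.0, 0.5]
width: -0.0001
```

```bash
python3 -c "
from h import *
p=pt('A',-.038);p[2]=.0875;delta(p)
save('wrist','w1.png');p,d=save('scene','s1.png')
cv2.imwrite('pics/s1c.png',cv2.resize(p[120:320,180:400,::-1],None,fx=3,fy=3))
"
```

```text
t 3.02 tcp [ 580.6 -117.7   98.6] F [0.1  0.01 0.5 ] M [-0.03 -0.01 -0.03] w -0.0
axes [[0.002, 0.176, -0.984], [-0.0, -0.984, -0.176], [-1.0, 0.0, -0.002]]
shift cm [1.11 0.25 0.2 ] turn [array([-1.7979e+02,  3.0000e-02, -1.5000e-01]), array([ 0.21, -0.09, -0.02])] j [-0.31  0.62  1.78  0.    0.74  1.08]
```

View pics/w1.png

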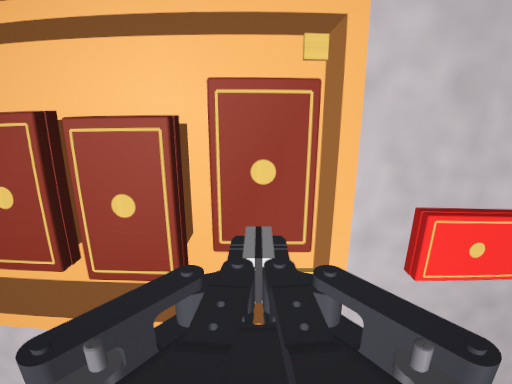

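View pics/s1c.png

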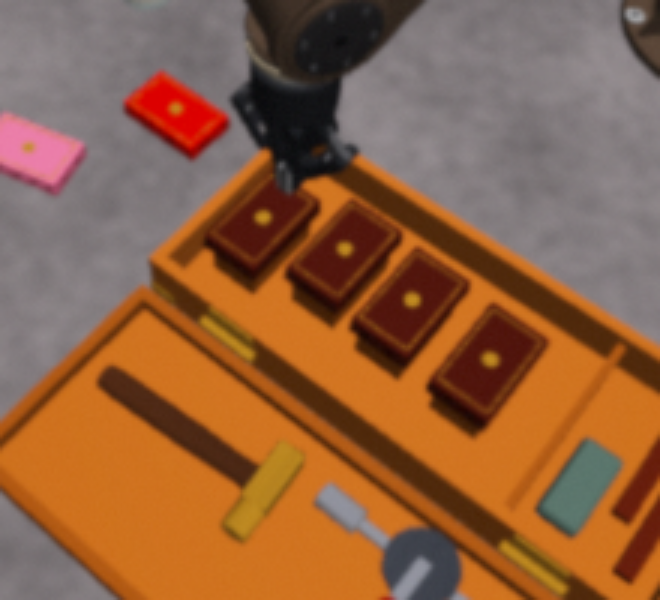

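The fingertips hang over the near end of the right-most lid (A), at wrist pixel (258,240). I'll press down gently.

Emit:
apply_moves --pt "0.6 0.1 0.1 0 0 0 -1" --pt "0.5 0.1 0.1 0 0 0 -1" --pt "0.1 0 0 0 0 0 -1"

```text
t: 3.5
tcp_pos: [0.5805, -0.1208, 0.0892]
eef_rot: [2.135, 0.186, -2.121]
wrist_force: [0.1, 0.1, 0.3]
width: -0.0002
```

Emit:
apply_moves --pt "0.1 0 0 0 0 0 -1"

```text
t: 3.62
tcp_pos: [0.5805, -0.1208, 0.0882]
eef_rot: [2.136, 0.185, -2.121]
wrist_force: [-0.3, 0.5, -0.2]
width: -0.0
```

Emit:
apply_moves --pt "0.1 0 0 0 0 0 -1"

```text
t: 3.75
tcp_pos: [0.5806, -0.1208, 0.0873]
eef_rot: [2.136, 0.185, -2.12]
wrist_force: [-0.6, 0.4, 0.2]
width: 0.0001
```

Emit:
apply_moves --pt "0.1 0 0 0 0 0 -1"

```text
t: 3.88
tcp_pos: [0.5807, -0.1208, 0.0863]
eef_rot: [2.136, 0.185, -2.12]
wrist_force: [0.0, 0.7, 0.0]
width: 0.0
```

Emit:
apply_moves --pt "0.1 0 0 0 0 0 -1"

```text
t: 4.0
tcp_pos: [0.5807, -0.1208, 0.0852]
eef_rot: [2.136, 0.185, -2.12]
wrist_force: [-0.8, -0.9, -0.2]
width: -0.0
```

Emit:
apply_moves --pt "0.1 0 0 0 0 0 -1"

```text
t: 4.12
tcp_pos: [0.5807, -0.1208, 0.0844]
eef_rot: [2.136, 0.185, -2.12]
wrist_force: [-3.7, 0.2, 13.8]
width: -0.0002
```

Emit:
apply_moves --pt "0.1 0 0 0 0 0 -1"

```text
t: 4.25
tcp_pos: [0.5808, -0.1208, 0.0844]
eef_rot: [2.136, 0.185, -2.12]
wrist_force: [-6.3, 1.0, 19.0]
width: 0.0002
```

Emit:
apply_moves --pt "0.1 0 0 0 0 0 -1"

```text
t: 4.38
tcp_pos: [0.5807, -0.1208, 0.0845]
eef_rot: [2.136, 0.185, -2.119]
wrist_force: [-4.1, 0.4, 12.9]
width: 0.0002
```

Lid A stopped the finger dead at TCP z = 0.0845, about where its surface was expected, so it is firm. Next is lid B.

Emit:
apply_moves --pt "-2 0 0 0 0 0 -1"

```text
t: 4.5
tcp_pos: [0.58, -0.1206, 0.1039]
eef_rot: [2.135, 0.186, -2.121]
wrist_force: [0.1, -0.4, -0.4]
width: 0.0002
```

```bash
python3 -c "
from h import *
p=pt('B',-.038);p[2]=.093;delta(p)
"
```

```text
t 4.5 tcp [ 580.  -120.6  103.9] F [ 0.14 -0.38 -0.43] M [-0.   -0.03  0.04] w 0.0
axes [[0.006, 0.176, -0.984], [-0.002, -0.984, -0.176], [-1.0, 0.003, -0.006]]
shift cm [ 1.05 -7.97  1.93] turn [array([-179.79,    0.25,   -0.54]), array([ 0.21, -0.35, -0.16])] j [-0.32  0.62  1.78  0.    0.74  1.08]
```

Emit:
apply_moves --pt "-0.2 -4 1 0.2 -0.3 0 -1" --pt "0.3 -4 0.9 0 0 0 -1" --pt "0.8 0 0 0 0 0 -1" --pt "0 0 0 0 0 0 -1"

```text
t: 5.0
tcp_pos: [0.5478, -0.0441, 0.0958]
eef_rot: [2.135, 0.179, -2.125]
wrist_force: [0.0, -0.2, 1.1]
width: 0.0002
```

```bash
python3 -c "
from h import *
p=pt('B',-.038);p[2]=.0875;delta(p)
"
```

```text
t 5.0 tcp [547.8 -44.1  95.8] F [ 0.03 -0.17  1.11] M [-0.02 -0.07 -0.04] w 0.0
axes [[0.005, 0.171, -0.985], [-0.004, -0.985, -0.171], [-1.0, 0.004, -0.004]]
shift cm [0.83 0.12 0.1 ] turn [array([179.96,  -0.4 ,   0.38]), array([-0.04, -0.24, -0.26])] j [-0.2   0.58  1.89 -0.    0.66  1.2 ]
```

Emit:
apply_moves --pt "0.6 0.1 0.1 0 -0.2 -0.2 -1"

```text
t: 5.12
tcp_pos: [0.5475, -0.046, 0.0898]
eef_rot: [2.133, 0.182, -2.129]
wrist_force: [0.5, 0.2, -0.1]
width: 0.0002
```

Emit:
apply_moves --pt "0.07 0 0 0 0 0 -1"

```text
t: 5.25
tcp_pos: [0.5476, -0.0467, 0.0886]
eef_rot: [2.133, 0.182, -2.131]
wrist_force: [-0.9, -0.1, 0.9]
width: 0.0003
```

Emit:
apply_moves --pt "0.07 0 0 0 0 0 -1"

```text
t: 5.38
tcp_pos: [0.5477, -0.0472, 0.0877]
eef_rot: [2.133, 0.181, -2.131]
wrist_force: [-0.0, -1.0, -0.5]
width: -0.0001
```

Emit:
apply_moves --pt "0.07 0 0 0 0 0 -1"

```text
t: 5.5
tcp_pos: [0.5476, -0.0474, 0.087]
eef_rot: [2.133, 0.181, -2.132]
wrist_force: [-2.9, -0.5, 2.3]
width: 0.0001
```

Emit:
apply_moves --pt "0.07 0 0 0 0 0 -1"

```text
t: 5.62
tcp_pos: [0.5473, -0.0475, 0.0864]
eef_rot: [2.133, 0.181, -2.133]
wrist_force: [-1.9, 0.7, 2.9]
width: 0.0
```

Emit:
apply_moves --pt "0.07 0 0 0 0 0 -1"

```text
t: 5.75
tcp_pos: [0.5471, -0.0474, 0.0857]
eef_rot: [2.132, 0.181, -2.133]
wrist_force: [-2.3, -0.3, 2.4]
width: -0.0003
```

Emit:
apply_moves --pt "0.07 0 0 0 0 0 -1"

```text
t: 5.88
tcp_pos: [0.5469, -0.0475, 0.085]
eef_rot: [2.132, 0.181, -2.133]
wrist_force: [-3.4, -1.1, 2.7]
width: -0.0002
```

Lid B gives way under about 2.5 N, so it rocks. I'll follow it a little further.

Emit:
apply_moves --pt "0.07 0 0 0 0 0 -1" --pt "0.07 0 0 0 0 0 -1"

```text
t: 6.12
tcp_pos: [0.5471, -0.0475, 0.0842]
eef_rot: [2.132, 0.181, -2.132]
wrist_force: [-3.0, 0.6, 8.4]
width: 0.0002
```

Emit:
apply_moves --pt "0.07 0 0 0 0 0 -1" --pt "0.07 0 0 0 0 0 -1"

```text
t: 6.38
tcp_pos: [0.5475, -0.0474, 0.0836]
eef_rot: [2.134, 0.18, -2.131]
wrist_force: [-3.0, 0.4, 8.0]
width: -0.0002
```

```bash
python3 -c "
from h import *
p=pt('B',.038);p[2]=.1;delta(p)
save('wrist','w2.png')
"
```

```text
t 6.38 tcp [547.5 -47.4  83.6] F [-2.97  0.43  8.02] M [0.11 0.55 0.01] w -0.0
axes [[0.002, 0.169, -0.986], [-0.001, -0.986, -0.169], [-1.0, 0.001, -0.001]]
shift cm [-1.63 -0.21 -7.59] turn [array([ 1.7984e+02, -1.2000e-01,  1.2000e-01]), array([-0.16, -0.08, -0.07])] j [-0.21  0.6   1.89 -0.    0.64  1.2 ]
```

View pics/w2.png

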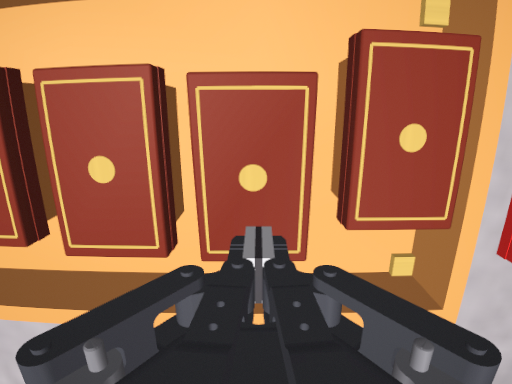

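The wrist view shows the middle lid (dot at 253,178) tipped toward the finger. I'll release it and check its far end.

Emit:
apply_moves --pt "-2 0 0 0 0 0 -1" --pt "-0.2 -0.1 3.8 0 0 0 -1" --pt "0 -0.1 3.8 0 0 0 -1" --pt "0 0 0 0 0 0 -1"

```text
t: 6.92
tcp_pos: [0.4723, -0.0586, 0.1058]
eef_rot: [2.138, 0.179, -2.125]
wrist_force: [-0.2, -0.7, 0.0]
width: -0.0
```

```bash
python3 -c "
from h import *
p=pt('B',.038);p[2]=.089;delta(p)
save('wrist','w3.png')
"
```

```text
t 6.92 tcp [472.3 -58.6 105.8] F [-0.16 -0.71  0.01] M [ 0.04  0.04 -0.05] w -0.0
axes [[0.006, 0.17, -0.986], [-0.002, -0.986, -0.17], [-1.0, 0.003, -0.006]]
shift cm [  1.77  -0.04 -15.18] turn [array([179.86,  -0.27,   0.52]), array([-0.14, -0.33, -0.17])] j [-0.26  0.49  2.06 -0.    0.58  1.14]
```

View pics/w3.png

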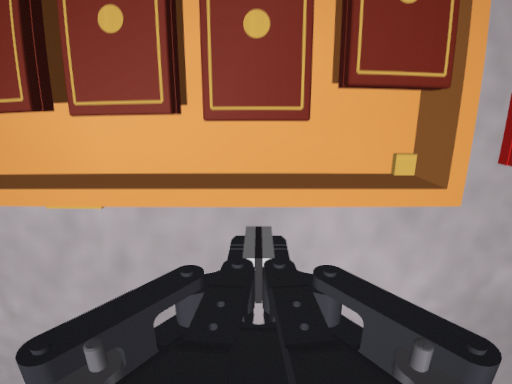

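I got the z sign wrong and the tool moved off toward the robot at a safe height. Nothing was touched, so I'll go the other way.

Emit:
apply_moves --pt "0 0 -4 0 -0.3 -0.1 -1" --pt "0 0 -4 0 0 0 -1" --pt "0 0 -4 0 0 0 -1" --pt "0.3 0 -3 0 0 0 -1" --pt "0 0 0 0 0 0 -1"

```text
t: 7.6
tcp_pos: [0.6326, -0.0318, 0.1035]
eef_rot: [2.141, 0.179, -2.121]
wrist_force: [-0.9, 0.0, -0.9]
width: -0.0001
```

```bash
python3 -c "
from h import *
p=pt('B',.038);p[2]=.089;delta(p)
"
```

```text
t 7.6 tcp [632.6 -31.8 103.5] F [-0.89  0.01 -0.92] M [ 0.01  0.02 -0.07] w -0.0
axes [[0.009, 0.17, -0.985], [-0.002, -0.985, -0.17], [-1.0, 0.004, -0.009]]
shift cm [ 1.44 -0.12  1.08] turn [array([179.87,  -0.35,   0.78]), array([-0.13, -0.5 , -0.22])] j [-0.15  0.66  1.67 -0.    0.8   1.25]
```

Emit:
apply_moves --pt "0.5 -0.1 0.8 -0.1 -0.5 -0.2 -1" --pt "0.8 0 0.3 0 0 0 -1"

```text
t: 7.85
tcp_pos: [0.6207, -0.0326, 0.0897]
eef_rot: [2.13, 0.184, -2.132]
wrist_force: [-0.3, -0.4, -0.3]
width: -0.0
```

Emit:
apply_moves --pt "0.07 0 0 0 0 0 -1"

```text
t: 7.98
tcp_pos: [0.6197, -0.0327, 0.0883]
eef_rot: [2.129, 0.184, -2.133]
wrist_force: [-0.3, 1.4, 0.6]
width: -0.0002
```

Emit:
apply_moves --pt "0.07 0 0 0 0 0 -1"

```text
t: 8.1
tcp_pos: [0.6195, -0.0329, 0.0877]
eef_rot: [2.13, 0.184, -2.134]
wrist_force: [1.2, -0.3, 0.4]
width: -0.0001
```

Emit:
apply_moves --pt "0.07 0 0 0 0 0 -1"

```text
t: 8.22
tcp_pos: [0.6195, -0.033, 0.0872]
eef_rot: [2.13, 0.184, -2.133]
wrist_force: [-0.6, -0.1, -0.6]
width: -0.0001
```

Emit:
apply_moves --pt "0.07 0 0 0 0 0 -1"

```text
t: 8.35
tcp_pos: [0.6196, -0.0331, 0.0866]
eef_rot: [2.13, 0.183, -2.133]
wrist_force: [0.2, -0.5, -0.3]
width: 0.0001
```

Emit:
apply_moves --pt "0.07 0 0 0 0 0 -1"

```text
t: 8.48
tcp_pos: [0.6197, -0.0331, 0.086]
eef_rot: [2.131, 0.183, -2.133]
wrist_force: [0.4, -0.9, 0.3]
width: -0.0
```

Emit:
apply_moves --pt "0.07 0 0 0 0 0 -1"

```text
t: 8.6
tcp_pos: [0.6197, -0.0331, 0.0853]
eef_rot: [2.131, 0.183, -2.133]
wrist_force: [-1.1, 0.2, -0.8]
width: 0.0003
```

```bash
python3 -c "
from h import *
save('wrist','w4.png');p,d=save('scene','s4.png')
cv2.imwrite('pics/s4c.png',cv2.resize(p[150:300,220:400,::-1],None,fx=4,fy=4))
"
```

```text
(no output)
```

View pics/w4.png

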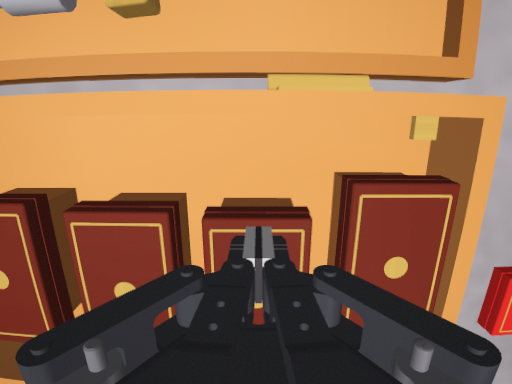

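View pics/s4c.png

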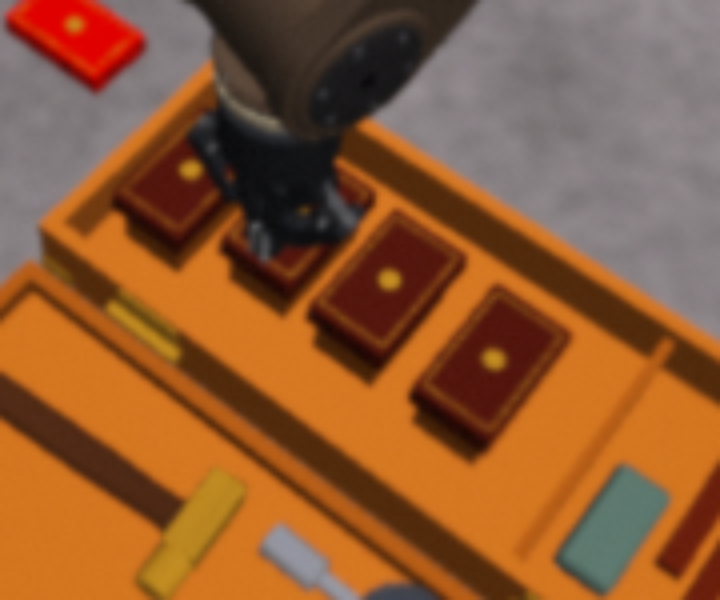

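```bash
cat > pl.py <<'E'
from h import *
def planes(f,P,show=True):
    im=cv2.imread('pics/'+f); d=np.load('pics/'+f+'.npy')
    K=np.array(P['mtx']);E=np.array(P['extrinsics'])
    v,u=np.mgrid[:384,:512]
    a=cv2.undistortPoints(np.stack([u.ravel(),v.ravel()],1).astype(float)[:,None],K,np.array([P['k1'],0,0,0.]))[:,0]
    z=d.ravel(); W=((np.c_[a*z[:,None],z,np.ones_like(z)]@E.T)[:,:3]).reshape(384,512,3)
    ey=np.cross([0,0,1],ex)
    for l in 'ABCD':
        q=W-pt(l,0); X=q@ex; Y=q@ey
        m=(abs(X)<.046)&(abs(Y)<.025)&(W[...,2]>.055)&(W[...,2]<.085)&(d>0)&(im[:,:,2]>40)
        if m.sum()<100: print(l,'few',m.sum());continue
        A=np.c_[X[m],Y[m],np.ones(m.sum())]; zz=W[...,2][m]
        for _ in range(3):
            c=np.linalg.lstsq(A,zz,rcond=None)[0]; r=abs(A@c-zz); k=r<max(.002,2*np.median(r)); A,zz=A[k],zz[k]
        print(f,l,m.sum(),'x',np.round([X[m].min(),X[m].max()],3),'slopes',np.round(c[:2],3),'zmid',round(c[2]*1000,1))
E
python3 - <<'E'
from pl import *
planes('t0.png',robot.camera_params('top')); planes('s0.png',robot.camera_params('scene')); planes('s4.png',robot.camera_params('scene'))
P=robot.camera_params('wrist'); s=robot.get_state()
# cam in tcp frame
T=np.eye(4);T[:3,:3]=R.from_rotvec(s['eef_rot']).as_matrix();T[:3,3]=s['tcp_pos']
H=np.linalg.inv(T)@np.array(P['extrinsics'])
planes('w4.png',P)
for f,p,rv in (('w3.png',[.4723,-.0586,.1058],[2.138,.179,-2.125]),('w2.png',[.5475,-.0474,.0836],[2.134,.18,-2.131]),('w1.png',[.5806,-.1177,.0986],[2.131,.188,-2.127])):
    T=np.eye(4);T[:3,:3]=R.from_rotvec(rv).as_matrix();T[:3,3]=p
    planes(f,{**P,'extrinsics':T@H})
E
```

```text
t0.png A 562 x [-0.046  0.046] slopes [-0.006  0.004] zmid 71.3
t0.png B 570 x [-0.046  0.046] slopes [-0.004  0.001] zmid 74.5
t0.png C 565 x [-0.046  0.046] slopes [ 0.004 -0.007] zmid 73.2
t0.png D 560 x [-0.046  0.046] slopes [ 0.002 -0.005] zmid 70.4
s0.png A 485 x [-0.046  0.046] slopes [ 0.002 -0.006] zmid 71.7
s0.png B 533 x [-0.046  0.046] slopes [-0.009  0.001] zmid 74.8
s0.png C 577 x [-0.046  0.046] slopes [-0.    -0.006] zmid 73.2
s0.png D 630 x [-0.046  0.046] slopes [-0.001 -0.01 ] zmid 70.4
s4.png A 325 x [-0.044  0.046] slopes [ 0.006 -0.009] zmid 71.6
s4.png B 128 x [-0.046  0.046] slopes [-0.004  0.017] zmid 71.9
s4.png C 576 x [-0.046  0.046] slopes [0.001 0.005] zmid 73.3
s4.png D 632 x [-0.046  0.046] slopes [-0.006 -0.008] zmid 70.4
w4.png A 8767 x [-0.041  0.046] slopes [0. 0.] zmid 71.0
w4.png B 1926 x [-0.02   0.046] slopes [ 0.002 -0.001] zmid 71.4
w4.png C 6270 x [-0.025  0.046] slopes [ 0.001 -0.001] zmid 72.8
w4.png D 4368 x [-0.046  0.046] slopes [-0.    -0.003] zmid 70.1
w3.png A 7205 x [-0.046 -0.003] slopes [-0.001 -0.001] zmid 71.2
w3.png B 10695 x [-0.046  0.013] slopes [ 0.001 -0.001] zmid 71.6
w3.png C 9812 x [-0.046  0.012] slopes [ 0.001 -0.001] zmid 73.0
w3.png D 1974 x [-0.046  0.013] slopes [-0.004 -0.022] zmid 69.8
w2.png A 17445 x [-0.046  0.046] slopes [ 0.001 -0.001] zmid 71.2
w2.png B 16610 x [-0.046  0.046] slopes [0.08 0.  ] zmid 72.9
w2.png C 16667 x [-0.046  0.046] slopes [ 0.001 -0.001] zmid 73.0
w2.png D 909 x [-0.046  0.006] slopes [-0.005 -0.041] zmid 69.3
w1.png A 13519 x [-0.046  0.046] slopes [ 0.    -0.001] zmid 71.1
w1.png B 12711 x [-0.046  0.046] slopes [ 0.001 -0.   ] zmid 74.2
w1.png C 6187 x [-0.046  0.046] slopes [ 0.    -0.001] zmid 72.8
D few 0
```

The last end press (8 N) also drove lid B's peg partway down: its top is now level at 71.5 mm, down from 74.3. That confirms B is the loose one, with about 2.3 mm left to go. I'll locate its centre dot and press there.

Emit:
apply_moves --pt "-1.0 0 1 0 0 0 -1" --pt "0 0 2.8 0 0 0 -1" --pt "0 0 0 0 0 0 -1"

```text
t: 9.07
tcp_pos: [0.5802, -0.0398, 0.0967]
eef_rot: [2.13, 0.184, -2.132]
wrist_force: [0.5, -0.0, -0.5]
width: -0.0001
```

```bash
python3 - <<'E'
from h import *
P=robot.camera_params('wrist'); s=robot.get_state()
T=np.eye(4);T[:3,:3]=R.from_rotvec(s['eef_rot']).as_matrix();T[:3,3]=s['tcp_pos']
H=np.linalg.inv(T)@np.array(P['extrinsics'])
for f,uv,p,rv in (('w3.png',(257,24),[.4723,-.0586,.1058],[2.138,.179,-2.125]),('w2.png',(253,178),[.5475,-.0474,.0836],[2.134,.18,-2.131])):
    T=np.eye(4);T[:3,:3]=R.from_rotvec(rv).as_matrix();T[:3,3]=p
    d=np.load('pics/'+f+'.npy'); print(world('wrist',uv,d[uv[1],uv[0]],{**P,'extrinsics':T@H}),pt('B',0))
p=pt('B',0);p[2]=.086;delta(p)
E
```

```text
[ 0.5847066  -0.0382848   0.07190796] [ 0.5845 -0.039   0.    ]
[ 0.58356535 -0.03806473  0.07301223] [ 0.5845 -0.039   0.    ]
t 9.07 tcp [580.2 -39.8  96.7] F [ 0.49 -0.05 -0.46] M [ 0.01 -0.01 -0.02] w -0.0
axes [[-0.001, 0.171, -0.985], [-0.0, -0.985, -0.171], [-1.0, 0.0, 0.001]]
shift cm [ 1.07 -0.   -0.43] turn [array([ 1.7996e+02, -1.0000e-02, -8.0000e-02]), array([-0.04,  0.05, -0.01])] j [-0.18  0.62  1.8  -0.    0.72  1.22]
```

Emit:
apply_moves --pt "0.5 -0.1 -0.4 0 0 0 -1" --pt "0.4 0 0 0 0 0 -1" --pt "0.1 0 0 0 0 0 -1"

```text
t: 9.45
tcp_pos: [0.5856, -0.038, 0.0869]
eef_rot: [2.132, 0.183, -2.13]
wrist_force: [-0.5, 0.4, -0.2]
width: 0.0
```

Emit:
apply_moves --pt "0.07 0 0 0 0 0 -1" --pt "0.07 0 0 0 0 0 -1"

```text
t: 9.7
tcp_pos: [0.5858, -0.0379, 0.0851]
eef_rot: [2.132, 0.183, -2.13]
wrist_force: [0.4, 0.2, -0.2]
width: -0.0001
```

Emit:
apply_moves --pt "0.07 0 0 0 0 0 -1" --pt "0.07 0 0 0 0 0 -1"

```text
t: 9.95
tcp_pos: [0.5859, -0.0379, 0.0841]
eef_rot: [2.132, 0.183, -2.13]
wrist_force: [-1.6, 0.3, 4.4]
width: -0.0003
```

Emit:
apply_moves --pt "0.07 0 0 0 0 0 -1" --pt "0.07 0 0 0 0 0 -1"

```text
t: 10.2
tcp_pos: [0.5859, -0.0379, 0.0831]
eef_rot: [2.133, 0.183, -2.129]
wrist_force: [-1.0, 0.9, 5.1]
width: 0.0001
```

Emit:
apply_moves --pt "0.07 0 0 0 0 0 -1" --pt "0.07 0 0 0 0 0 -1"

```text
t: 10.45
tcp_pos: [0.5859, -0.0379, 0.0827]
eef_rot: [2.133, 0.183, -2.129]
wrist_force: [-4.9, 0.3, 16.9]
width: -0.0
```

It sinks under about 5 N, then firms at 17 N. I'll press a little longer.

Emit:
apply_moves --pt "0.08 0 0 0 0 0 -1" --pt "0.08 0 0 0 0 0 -1"

```text
t: 10.7
tcp_pos: [0.5859, -0.0379, 0.0826]
eef_rot: [2.134, 0.183, -2.128]
wrist_force: [-4.5, 1.1, 13.8]
width: -0.0
```

Emit:
apply_moves --pt "0.08 0 0 0 0 0 -1" --pt "0.08 0 0 0 0 0 -1"

```text
t: 10.95
tcp_pos: [0.5858, -0.0379, 0.0826]
eef_rot: [2.134, 0.183, -2.127]
wrist_force: [-4.3, 1.3, 14.7]
width: -0.0001
```

```bash
python3 - <<'E'
from pl import *
P=robot.camera_params('wrist'); save('wrist','w5.png'); planes('w5.png',P)
save('top','t5.png'); planes('t5.png',robot.camera_params('top'))
save('scene','s5.png'); planes('s5.png',robot.camera_params('scene'))
s=robot.get_state();print(s['tcp_pos'],s['wrist_force'],s['t'])
E
```

```text
w5.png A 14284 x [-0.046  0.046] slopes [ 0.001 -0.001] zmid 71.1
w5.png B 8062 x [-0.046  0.046] slopes [ 0.002 -0.002] zmid 69.3
w5.png C 12100 x [-0.046  0.046] slopes [ 0.001 -0.001] zmid 72.9
w5.png D 2963 x [-0.046  0.046] slopes [-0.001 -0.011] zmid 70.0
t5.png A 477 x [-0.046  0.046] slopes [0.001 0.003] zmid 71.8
B few 0
C few 0
t5.png D 413 x [-0.046  0.046] slopes [-0.011 -0.003] zmid 70.4
s5.png A 479 x [-0.046  0.046] slopes [-0.001  0.009] zmid 71.7
s5.png B 305 x [-0.045  0.046] slopes [-0.007  0.013] zmid 70.0
s5.png C 574 x [-0.046  0.046] slopes [ 0.    -0.002] zmid 73.2
s5.png D 632 x [-0.046  0.046] slopes [-0.004 -0.004] zmid 70.4
[ 0.58584846 -0.03791577  0.08265008] [-4.24706353 -0.42732064 14.09443858] 11.1
```

View pics/w5.png

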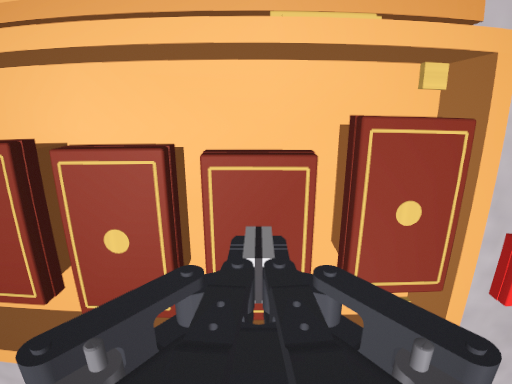

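View pics/s5.png

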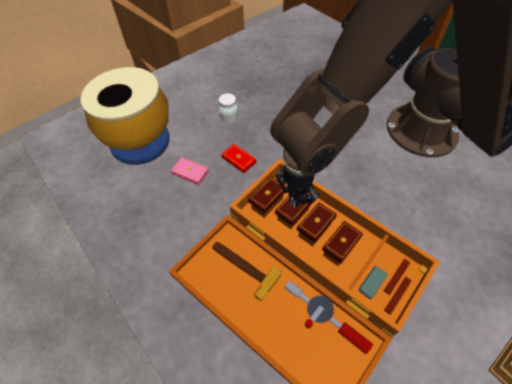

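Lid B is level at 69.3 mm, 5 mm down from 74.2. It is firm under a steady 14 N, and nothing else has moved. I'll hand it in while still pressing.

```bash
python3 -c "
from h import *
print(robot.finish_job())"
```

```text
the job is handed in; nothing more can be done
None
```

The loose lid was the second from the chest's -y end, at about (0.585, -0.038). I pressed it fully home at its middle and handed the job in with the shut fingertips still holding it down at about 14 N.

- **Finding it:** The first lid stopped the finger dead at its end with no give. The second tipped under about 2.5 N, and the wrist camera showed it sloping. I did not press the last two lids.
- **Final checks:** Its top went from 74.2 mm to 69.3 mm, the full 5 mm, and the wrist-camera depth shows it level (slope about 0.002). Under my push it stopped sinking and held firm. The scene camera gave 70.0 mm with a slope of about 0.01, but it saw far fewer points of the lid. The other three lids kept their heights and the last scene picture shows nothing else shifted.
- **What went wrong:**
  - My end press on the loose lid reached about 8 N and already sank its peg by roughly 2.7 mm.
  - I then moved once in the wrong direction, at a safe height and touching nothing.
  - When I went to check the lid's far end, the finger had met nothing by 85.3 mm because the lid was already lower, so the rocking was only felt at one end.

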